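Fit the feed cone in the bun filler

TASK

Slide aside the clear cover over the larger of the two steel feed cones in the parts case and take that cone out. Nest it, narrow end first, in the tapered sleeve of the bun filler's leaning throat, press it home firmly along the throat for a moment (about 15 N, and never with more than 40 N), and leave it sitting there square and centred. Leave the smaller cone standing where it is and do not disturb the jar and the bun beside the filler.

Things in the scene. Friction and masses are not known exactly. Their poses are not given: they have to be found in the camera images.
- cone: the larger feed cone, a steel funnel of 182 to 338 g, upright in one end of the case, round about z. From the narrow end: spout 28 mm across, 10 mm long; taper widening from 28 to 54 mm across over the next 32 mm; straight collar 54 mm across up to the top at 92 mm. Origin: centre of the narrow end; z points to the wide end.
- cone_top (a point): centre of the larger cone's wide top, 92 mm from its origin along its z. Grip the cone from outside across the 54 mm collar, 12 to 30 mm below this top; fingers do not go inside it (it acts as solid).
- small_cone: the smaller feed cone, 40 mm across the collar and 62 mm high, in the other end of the case: leave it. Origin: centre of its narrow end, z up.
- case: the fixed aluminium parts case, 200 mm (x) by 400 mm (y), walls 4 mm, inner floor 4 mm up. Origin: centre of the underside; z up, y along its length. The two cones stand near y +115 and -115 mm, x about 0 (either way round). A clear plastic cover lies over each half: the left one (+y) 101 to 105 mm up, the right one (-y) 108 to 112 mm up, so that one passes over the other.
- case_rim (a point): middle of the case at the height of its rim rails (which run along its two long sides), 115 mm above the table.
- cover_left (a joint): how far the left (+y) cover has been slid towards case -y: 0 closed, 0.155 m fully open (stop); starts between 0 and 0.03. It slides with about 2 N and stays where it is left. Fully open it leaves a gap from case y +42 to +196 mm.
- cover_right (a joint): how far the right (-y) cover has been slid towards case +y: 0 closed, 0.155 m fully open (stop); starts between 0 and 0.03. It slides with about 2 N and stays where it is left. Fully open it leaves a gap from case y -196 to -42 mm.
- grip_left (a point): top centre of the left cover's upright steel grip, a block 12 mm thick (case y) and 50 mm long (case x), its top 145 mm above the table and 33 mm or more above both covers, at the cover's outer end (case y +180 mm when closed). It moves with the cover.
- grip_right (a point): top centre of the right cover's upright steel grip, a block 12 mm thick (case y) and 50 mm long (case x), its top 145 mm above the table and 33 mm or more above both covers, at the cover's outer end (case y -180 mm when closed). It moves with the cover.
- filler: the bun filler, a white and steel machine, fixed, 170 mm wide. Origin: on the table below the throat; x points to its back, z up. Base 100 mm high from x -50 to +240 mm; column at x 148 to 233 mm, 440 mm high, carrying a dosing head over the throat.
- head_edge (a point): middle of the lower front edge of the dosing head, 325 mm above the table, straight above the throat's origin; the head reaches from here to the column, 90 mm wide, 100 mm high. A vertical tool does not fit under it: come in along the throat.
- throat: the filler's throat, leaning 35 degrees from vertical towards the filler's front (-x). Origin: on its axis, 170 mm above the table; z points up and out along the axis, y is level. A sleeve stands in it whose mouth is at the origin or anywhere up to 25 mm below (-z): this is not measured, so feel for it. It holds still under 60 N. The bore below is open.
- tube_rim (a point): rim centre of the throat's outer tube (80 mm across), 27 mm below the throat's origin on its axis. The sleeve in it is 66 mm across; its tapered seat matches the cone, 52 mm across at the sleeve's mouth and 32 mm across 25 mm deeper. Nested, the cone's origin lies about 40 mm below the sleeve's mouth, on the axis, its collar just clear of the mouth.
- bun3: a round brown bun, 80 mm across, 47 mm high, on the table in front of the filler; a bystander. Origin: centre of its underside.
- jar: an amber glass jar, 68 mm across, 90 mm high, behind the gap between case and filler; a bystander. Origin: centre of its underside.

How it is judged (in metres and radians):
On the way, in this order (a step that is already met when the one before it is completed fails the run):
1. the cover over the larger cone is slid at least 135 mm open (((y of cone in the frame of case above 0 m and value of joint cover_left above 0.135 m) or (y of cone in the frame of case below 0 m and value of joint cover_right above 0.135 m))), for 0.2 s.
2. the larger cone is lifted clear of the case (z of cone in the frame of case above 0.12 m), for 0.1 s.
3. nested square and centred in the throat, the cone is pressed onto the sleeve with at least 10 N for 0.3 s (x of cone in the frame of throat between -0.004 and 0.004 m and y of cone in the frame of throat between -0.004 and 0.004 m and z of cone in the frame of throat between -0.072 and -0.032 m and angle between the z axis of cone and the z axis of throat, either way round below 0.07 rad and contact force between cone and filler above 10 N), for 0.3 s.
At the end, for the whole second after the job is handed in: the larger cone rests in the throat's sleeve: its origin within 4 mm of the throat's axis (each way), 32 to 72 mm below the throat's origin, its axis within 0.07 rad of the throat's, at rest and released; the smaller cone still stands within 40 mm of where it was, tilted less than 0.2 rad (x of cone in the frame of throat between -0.004 and 0.004 m and y of cone in the frame of throat between -0.004 and 0.004 m and z of cone in the frame of throat between -0.072 and -0.032 m and angle between the z axis of cone and the z axis of throat, either way round below 0.07 rad and linear speed of cone below 0.01 m/s and angular speed of cone below 0.1 rad/s and z of small_cone in the frame of case between -0.01 and 0.02 m and distance of small_cone from where it was at the start of the episode below 0.04 m and angle between small_cone's own z axis and vertical below 0.2 rad); the robot touches nothing.
It fails at once if the cone presses on the filler with more than 40 N (contact force between cone and filler above 40 N).
It fails at once if the smaller cone is tipped over, or moved more than 40 mm (angle between small_cone's own z axis and vertical above 0.5 rad or distance of small_cone from where it was at the start of the episode above 0.04 m).
It fails at once if the jar or the bun beside the filler is moved more than 40 mm (distance of any of bun3, jar from where it was at the start of the episode above 0.04 m).
It also fails if it takes over 54 s, if anything falls off the work surface, if the arm or the gripper's body presses on something with over 40 N, if the wrist force passes 120 N, or if a joint passes its speed limit or range.

ROBOT

A 6-joint arm with a two-finger parallel gripper is mounted at the origin on the work surface. World frame = base frame: x ahead of the robot, y to its left, z up, the work surface at z = 0. Lengths are in mm, angles in rad, forces in N, time in s.
With the tool pointing down it reaches from about 275 to 1000 mm from the base axis. Payload 8.4 kg.
Tool frame: the origin (TCP) lies at the very end of the fingers, on their centre line; the grasp point (between the pads) lies 19 mm behind it; z points along the fingers, y is the line along which they close (so a half turn about z gives the same grasp; the last joint's range is limited). The gripper opens to 85 mm and grips with 20 to 120 N. Pads are 22 mm wide; open, the fingers measure 114 mm over their backs; the gripper's body (76 mm by 85 mm) begins 54 mm behind the grasp point. The pads swing forward as they close: fully open they stand 13 mm farther back than shut.
Start: joints at [1.316, 0.353, 1.633, -0, 1.155, -0.002], TCP at [156.321, 605.138, 231.281] pointing down, gripper open.
Joint ranges: [-2.63, 2.63], [-0.92, 2.1], [0.06, 2.66], [-1.3, 4.44], [0, 2.69], [-3.02, 3.02]. Speed limits (rad/s): [2.22, 2.22, 2.79, 3.14, 3.14, 3.14].

INTERFACE

Orientations are given as [roll, pitch, yaw] about the fixed x, y, z axes, in that order (R = Rz(yaw) Ry(pitch) Rx(roll)).
In Python, from rig import r, vision gives the robot as it stands. The module is installed in compiled form; this text tells all that it offers.
- The arm moves only by the tool play_rows, never from a script. Its argument "steps" is a list of rows, each an object with "delta_pos": the shift along the tool's x, y, z in cm, a list of three; "yaw": the turn about the tool's z in rad; "jaw": the opening in per cent of the stroke, from 0 (shut) to 100 (fully open). A call has exactly 8 rows; each row is the pose to reach, as a shift and turn from the pose commanded when the call began, along the tool's axes at that moment; what a row does not reach only later rows make up. A row lasts 1/10 s, in which the tool goes at most 50 mm and 8.59 degrees, less where a joint would pass 70% of its speed; a pose out of reach is approached as far as the arm can. A call with a gripper value outside its range is refused whole. The fingers move at their own pace and stop on an object; "grip_force" is the grip in N (left out, the last holds). Time passes only in rows, so rows that repeat a pose let the fingers close, or fill a call up. It gives the time, the measured TCP pose, the force, the opening and the grip force at its end, in the units of the state.
- r.sense(): the state, without advancing time (a new reading comes with each control period).
- vision.grab_frame(name): name is "scene" or "top" or "wrist"; returns (picture, depth): 400x640x3 uint8, red, green, blue; 400x640 float32, mm along the optical axis (not along the pixel's ray), 0 where there is no reading.
- vision.calibration(name): a dict with "mtx" (3x3 intrinsics, pixels), "k1" (the pictures are not rectified: a ray, as slopes to the right and down, at radius r is drawn at 1 + k1 r^2 times it, then the intrinsics apply), "extrinsics" (4x4, takes a point from camera to world coordinates). Camera axes: x right, y down, z forward; pixel columns grow to the right and rows downward; lengths in mm; the calibration is good to about 2 mm. A picture is of the moment at which its call begins: read the wrist's pose just before it. calibration takes no time and is no camera call; for the wrist camera it gives the pose at the moment of the call.
- r.sign_off(): hands the job in; it is judged then, once.
Trained networks look in the newest picture that a camera, given by its name, has taken for a name from the list of things; names that differ only in an ending like _2 or _b are one class to them, and where a whole thing is asked for, a point or a joint stands for the part that bears it (a point fixed in the world has none). Each returns a list of dicts, best first, with "conf" (0 to 1); they miss things now and then, are a little off and sometimes report something else, mostly with a low value. They report only what shows in the picture. A call takes as long as a camera call.
- vision.cut_out(camera, thing): "region" (400x640 bool, what is visible of it) and "uv" ([column, row] in pixels, amid what is visible of it).
- vision.landmark_of(camera, thing): "uv" ([column, row] in pixels: a listed point, or the origin of a listed thing).
The state is a dict: "clock": time; "qpos": joint angles; "qvel": joint speeds; "joint_efforts": joint torques, N m; "eef_pos": TCP position; "tcp_rot": TCP orientation; "contact_force": force on the tool from outside, world axes, zero at the start; "wrist_torque": the same for the moment, N m; "opening": opening from 0.0 (shut) to 1.0 (fully open); "grasp_force": force on a finger pad.
Only numpy, scipy, OpenCV 4.12 (cv2) and the standard library are available. Lean on these libraries where they do the work, as an engineer would, in place of code of your own. Each camera call takes 0.05 s, during which the arm holds its last target. There are 200 camera calls.

## Working session

There is one attempt and no reset: what is moved stays moved. The work goes in short steps, Python scripts to look and compute and a tool call to move; the robot and the scene stay as the last step left them, time stands still between calls to the robot, and variables do not carry over. Pictures are saved under pics/ and viewed, at most 10 in all, crops included, and the job is handed in when it is done.

Besides the shell and the picture viewer there is one more tool, called after "Request:" in YAML: its name, and indented under it one key for each argument. play_rows: Moves the arm, as the interface text tells. Its arguments: {"type":"object","properties":{"steps":{"type":"array"},"grip_force":{"type":"number"}},"required":["steps"]}

```bash
mkdir -p pics; cat > h.py <<'E'
import numpy as np, cv2
from rig import r, vision
from scipy.spatial.transform import Rotation as R
def ray(cam,uv,c=None):
    c=c or vision.calibration(cam); K=np.array(c["mtx"]); k=c["k1"]
    d=np.array([(uv[0]-K[0,2])/K[0,0],(uv[1]-K[1,2])/K[1,1]]); u=d.copy()
    for _ in range(20): u=d/(1+k*(u@u))
    return np.array([u[0],u[1],1.0]), np.array(c["extrinsics"])
def at_z(cam,uv,z,c=None):
    d,T=ray(cam,uv,c); w=T[:3,:3]@d; o=T[:3,3]; return o+w*(z-o[2])/w[2]
def at_depth(cam,uv,dep,c=None):
    d,T=ray(cam,uv,c); return T[:3,:3]@(d*dep)+T[:3,3]
def tri(obs):
    A=np.zeros((3,3));b=np.zeros(3)
    for cam,uv in obs:
        d,T=ray(cam,uv); w=T[:3,:3]@d; w/=np.linalg.norm(w); P=np.eye(3)-np.outer(w,w); A+=P;b+=P@T[:3,3]
    p=np.linalg.solve(A,b); return p
def pose():
    s=r.sense(); return np.array(s["eef_pos"]), R.from_euler('xyz',s["tcp_rot"])
E
python3 - <<'E'
from h import *
np.set_printoptions(precision=1,suppress=True)
print(r.sense())
for cam in("top","scene"):
    im,d=vision.grab_frame(cam); cv2.imwrite(f"pics/{cam}0.png",im[:,:,::-1])
    np.save(f"d_{cam}.npy",d)
    print(cam,vision.calibration(cam))
zs=dict(case_rim=115,grip_left=145,grip_right=145,head_edge=325,cone=4,cone_top=96,small_cone=4,filler=0,throat=170,tube_rim=148,bun3=0,jar=0,case=0)
for n,z in zs.items():
    for cam in("top","scene"):
        for q in vision.landmark_of(cam,n)[:2]: print(n,cam,np.array(q["uv"]),round(q["conf"],2),at_z(cam,q["uv"],z))
E
```

```text
{'clock': 0.0, 'qpos': array([ 1.3,  0.4,  1.6,  0. ,  1.2, -0. ]), 'qvel': array([-0.,  0.,  0., -0.,  0.,  0.]), 'joint_efforts': array([  0. , -60.5, -34.2,   0. ,   0. ,  -0. ]), 'eef_pos': array([156.2, 604.7, 230.6]), 'tcp_rot': array([-3.1, -0. ,  2.9]), 'contact_force': array([-0.5, -0.6, -0.2]), 'wrist_torque': array([ 0. , -0.1,  0. ]), 'grasp_force': 0.0, 'opening': 1.000203188163859}
top {'mtx': array([[471.4,   0. , 305.8],
       [  0. , 471.4, 203.7],
       [  0. ,   0. ,   1. ]]), 'k1': -0.08510317986276943, 'extrinsics': array([[   0. ,   -1. ,    0.2,  354.1],
       [  -1. ,   -0. ,    0. ,   20.9],
       [   0. ,   -0.2,   -1. , 1388.9],
       [   0. ,    0. ,    0. ,    1. ]])}
scene {'mtx': array([[364. ,   0. , 317.6],
       [  0. , 364. , 202.4],
       [  0. ,   0. ,   1. ]]), 'k1': -0.05914329694435657, 'extrinsics': array([[   0.7,    0.5,   -0.5, 1106. ],
       [   0.7,   -0.5,    0.5, -482.1],
       [  -0. ,   -0.7,   -0.7,  899.9],
       [   0. ,    0. ,    0. ,    1. ]])}
case_rim top [241.4 213.4] 0.62 [550.8 199.4 115. ]
case_rim top [246.8 218
[... 652 characters left out ...]
.69 [ 498.1 -299.3  170. ]
throat top [346.  270.2] 0.62 [401.5 -83.9 170. ]
throat scene [199.1 268.7] 0.67 [ 490.  -303.4  170. ]
throat scene [346.3 199.2] 0.65 [584.6 148.3 170. ]
tube_rim top [433.5 233.3] 0.69 [ 504.7 -318.4  148. ]
tube_rim scene [194.7 279.4] 0.97 [ 492.7 -324.3  148. ]
tube_rim scene [197.1 272.8] 0.37 [ 479.1 -308.8  148. ]
bun3 top [347.4 271.6] 0.57 [ 404.1 -102.6    0. ]
bun3 scene [251.2 252.5] 0.96 [ 411.8 -107.8    0. ]
jar top [175.5 211.4] 0.75 [569.6 414.5  -0. ]
jar top [347.7 166.9] 0.74 [ 719.6 -100.6    0. ]
jar scene [322.8 307.3] 0.64 [715.9 -90.9   0. ]
case top [247.2 217.6] 0.95 [556.4 197.6   0. ]
case scene [346.4 225.8] 0.88 [553.8 192.6   0. ]
```

View pics/top0.png

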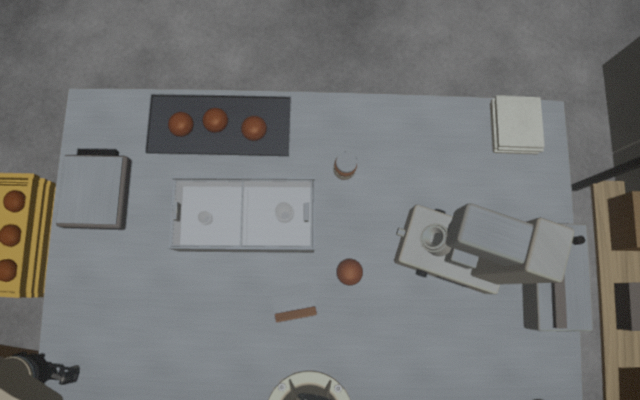

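View pics/scene0.png

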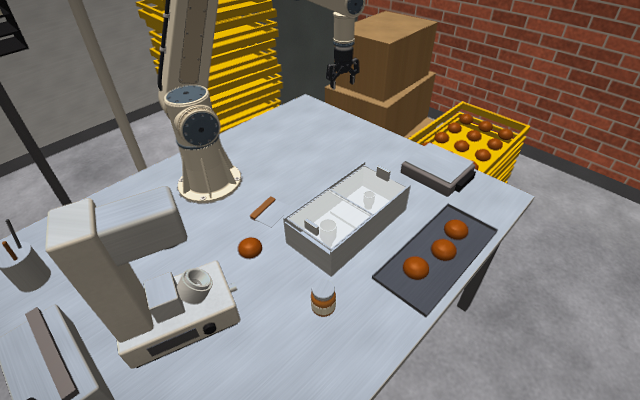

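The larger cone is at top-view pixel (285,212), on the case's right (−y) side; the small one is at (205,217). The filler's head extends towards −y. The moves offer no tilt, so I'll test what happens at the edge of reach.

Request:
play_rows:
  steps:
    - {"delta_pos":[0,0,-5],"yaw":0,"jaw":100}
    - {"delta_pos":[0,0,-10],"yaw":0,"jaw":100}
    - {"delta_pos":[0,0,-15],"yaw":0,"jaw":100}
    - {"delta_pos":[0,0,-20],"yaw":0,"jaw":100}
    - {"delta_pos":[0,0,-25],"yaw":0,"jaw":100}
    - {"delta_pos":[0,0,-30],"yaw":0,"jaw":100}
    - {"delta_pos":[0,0,-35],"yaw":0,"jaw":100}
    - {"delta_pos":[0,0,-40],"yaw":0,"jaw":100}

```text
clock: 2.2
eef_pos: [156.2, 604.6, 633.6]
tcp_rot: [3.141, -0.0, 2.889]
contact_force: [0.2, 2.0, 0.1]
opening: 0.999
grasp_force: 0.0
```

Request:
play_rows:
  steps:
    - {"delta_pos":[0,0,-5],"yaw":0,"jaw":100}
    - {"delta_pos":[0,0,-10],"yaw":0,"jaw":100}
    - {"delta_pos":[0,0,-15],"yaw":0,"jaw":100}
    - {"delta_pos":[0,0,-20],"yaw":0,"jaw":100}
    - {"delta_pos":[0,0,-25],"yaw":0,"jaw":100}
    - {"delta_pos":[0,0,-30],"yaw":0,"jaw":100}
    - {"delta_pos":[0,0,-35],"yaw":0,"jaw":100}
    - {"delta_pos":[0,0,-40],"yaw":0,"jaw":100}

```text
clock: 3.0
eef_pos: [124.6, 482.4, 885.4]
tcp_rot: [-3.122, -0.0, 2.889]
contact_force: [0.4, 1.0, 1.0]
opening: 0.997
grasp_force: 0.0
```

```bash
python3 - <<'E'
from h import *
np.set_printoptions(precision=3,suppress=True)
s=r.sense();print(s["clock"],s["qpos"],s["eef_pos"],s["tcp_rot"])
E
```

```text
3.0 [ 1.315  0.413  0.058  0.     2.689 -0.003] [124.612 482.411 885.38 ] [-3.122 -0.     2.889]
```

Request:
play_rows:
  steps:
    - {"delta_pos":[0,-5,0],"yaw":0,"jaw":100}
    - {"delta_pos":[0,-10,0],"yaw":0,"jaw":100}
    - {"delta_pos":[0,-15,0],"yaw":0,"jaw":100}
    - {"delta_pos":[0,-20,0],"yaw":0,"jaw":100}
    - {"delta_pos":[0,-25,0],"yaw":0,"jaw":100}
    - {"delta_pos":[0,-30,0],"yaw":0,"jaw":100}
    - {"delta_pos":[0,-35,0],"yaw":0,"jaw":100}
    - {"delta_pos":[0,-40,0],"yaw":0,"jaw":100}

```text
clock: 3.8
eef_pos: [28.0, 108.5, 892.2]
tcp_rot: [-3.119, -0.0, 2.889]
contact_force: [-0.3, -0.3, 1.1]
opening: 0.997
grasp_force: 0.0
```

```bash
python3 - <<'E'
from h import *
np.set_printoptions(precision=3,suppress=True)
s=r.sense();print(s["clock"],s["qpos"],s["eef_pos"],s["tcp_rot"])
E
```

```text
3.8 [ 1.305 -0.315  0.832 -0.     2.646 -0.013] [ 27.984 108.479 892.236] [-3.119 -0.     2.889]
```

Request:
play_rows:
  steps:
    - {"delta_pos":[0,0,-5],"yaw":0,"jaw":100}
    - {"delta_pos":[0,0,-10],"yaw":0,"jaw":100}
    - {"delta_pos":[0,0,-15],"yaw":0,"jaw":100}
    - {"delta_pos":[0,0,-20],"yaw":0,"jaw":100}
    - {"delta_pos":[0,0,-25],"yaw":0,"jaw":100}
    - {"delta_pos":[0,0,-30],"yaw":0,"jaw":100}
    - {"delta_pos":[0,0,-35],"yaw":0,"jaw":100}
    - {"delta_pos":[0,0,-40],"yaw":0,"jaw":100}

```text
clock: 4.6
eef_pos: [41.4, 159.8, 933.0]
tcp_rot: [3.127, 0.0, 2.889]
contact_force: [-0.8, -0.1, -0.4]
opening: 0.997
grasp_force: 0.0
```

```bash
python3 - <<'E'
from h import *
np.set_printoptions(precision=3,suppress=True)
s=r.sense();print(s["clock"],s["qpos"],s["eef_pos"],s["tcp_rot"])
E
```

```text
4.6 [ 1.308 -0.181  0.619 -0.     2.689 -0.01 ] [ 41.439 159.827 933.   ] [3.127 0.    2.889]
```

Request:
play_rows:
  steps:
    - {"delta_pos":[0,0,0],"yaw":0,"jaw":100}
    - {"delta_pos":[0,0,0],"yaw":0,"jaw":100}
    - {"delta_pos":[0,0,0],"yaw":0,"jaw":100}
    - {"delta_pos":[0,0,0],"yaw":0,"jaw":100}
    - {"delta_pos":[0,0,0],"yaw":0,"jaw":100}
    - {"delta_pos":[0,0,-300],"yaw":0,"jaw":100}
    - {"delta_pos":[0,0,-300],"yaw":0,"jaw":100}
    - {"delta_pos":[0,0,-300],"yaw":0,"jaw":100}

```text
clock: 5.4
eef_pos: [46.4, 178.9, 947.1]
tcp_rot: [3.088, 0.001, 2.889]
contact_force: [-0.7, 0.5, 0.8]
opening: 0.997
grasp_force: 0.0
```

```bash
python3 - <<'E'
from h import *
np.set_printoptions(precision=3,suppress=True)
s=r.sense();print(s["clock"],s["qpos"],s["eef_pos"],s["tcp_rot"])
E
```

```text
5.4 [ 1.309 -0.14   0.539 -0.001  2.689 -0.009] [ 46.391 178.924 947.137] [3.088 0.001 2.889]
```

```bash
cat >> h.py <<'E'
def delta(target,base=None):
    p,q=base or pose(); return q.inv().apply(np.array(target)-p)/10
def taz():
    p,q=pose(); y=q.apply([0,1,0]); z=q.apply([0,0,1]); return np.arctan2(y[1],y[0]), z
E
python3 - <<'E'
from h import *
np.set_printoptions(precision=2,suppress=True)
print(delta([555,-15,200]),taz())
print(delta([555,-15,127]))
# filler yaw from top mask
im,d=vision.grab_frame("top")
m=max(vision.cut_out("top","filler"),key=lambda q:q["conf"]); reg=m["region"]
# base top points z~100
pts=[]
ys,xs=np.nonzero(reg&(d>0))
for u,v in zip(xs,ys):
    p=at_depth("top",(u,v),d[v,u])
    if 92<p[2]<106: pts.append(p[:2])
pts=np.array(pts,np.float32); print(len(pts),cv2.minAreaRect(pts))
hd=np.array([p for p in (at_depth("top",(u,v),d[v,u]) for u,v in zip(xs,ys)) if p[2]>415],np.float32)
print(len(hd),cv2.minAreaRect(hd[:,:2].copy()))
E
```

```text
[-54.04 -10.07  74.32] (np.float64(1.3180106661163213), array([ 0.01,  0.05, -1.  ]))
[-54.04 -10.47  81.61]Traceback (most recent call last):
  File "<stdin>", line 12, in <module>
  File "h.py", line 12, in at_depth
    d,T=ray(cam,uv,c); return T[:3,:3]@(d*dep)+T[:3,3]
        ~~~^^^^^^^^^^
  File "h.py", line 5, in ray
    c=c or vision.calibration(cam); K=np.array(c["mtx"]); k=c["k1"]
           ~~~~~~~~~~~~~~~~~~^^^^^
ValueError: time passes only in moves, steps and waits
```

Request:
play_rows:
  steps:
    - {"delta_pos":[-2.9,-0.54,4],"yaw":0,"jaw":0}
    - {"delta_pos":[-5.8,-1.1,8],"yaw":0,"jaw":0}
    - {"delta_pos":[-8.7,-1.6,12],"yaw":0,"jaw":0}
    - {"delta_pos":[-11.7,-2.2,16],"yaw":0,"jaw":0}
    - {"delta_pos":[-14.6,-2.7,20],"yaw":0,"jaw":0}
    - {"delta_pos":[-17.5,-3.3,24],"yaw":0,"jaw":0}
    - {"delta_pos":[-20.4,-3.8,28],"yaw":0,"jaw":0}
    - {"delta_pos":[-23.4,-4.4,32],"yaw":0,"jaw":0}

```text
clock: 6.3
eef_pos: [259.6, 95.9, 633.2]
tcp_rot: [3.089, -0.0, 2.888]
contact_force: [0.2, 0.7, -0.3]
opening: 0.001
grasp_force: 0.0
```

Request:
play_rows:
  steps:
    - {"delta_pos":[-2.9,-0.54,4],"yaw":0,"jaw":0}
    - {"delta_pos":[-5.8,-1.1,8],"yaw":0,"jaw":0}
    - {"delta_pos":[-8.7,-1.6,12],"yaw":0,"jaw":0}
    - {"delta_pos":[-11.7,-2.2,16],"yaw":0,"jaw":0}
    - {"delta_pos":[-14.6,-2.7,20],"yaw":0,"jaw":0}
    - {"delta_pos":[-17.5,-3.3,24],"yaw":0,"jaw":0}
    - {"delta_pos":[-20.4,-3.8,28],"yaw":0,"jaw":0}
    - {"delta_pos":[-23.4,-4.4,32],"yaw":0,"jaw":0}

```text
clock: 7.1
eef_pos: [479.2, 11.9, 311.8]
tcp_rot: [3.089, -0.001, 2.889]
contact_force: [0.2, -0.4, 0.6]
opening: -0.001
grasp_force: 0.0
```

```bash
python3 - <<'E'
from h import *
np.set_printoptions(precision=2,suppress=True)
im,d=vision.grab_frame("top")
print(pose()[0],taz(),r.sense()["qpos"]);print(delta([555,-15,180]))
c=vision.calibration("top")
m=max(vision.cut_out("top","filler"),key=lambda q:q["conf"]); reg=m["region"]
ys,xs=np.nonzero(reg&(d>0))
P=np.array([at_depth("top",(u,v),d[v,u],c) for u,v in zip(xs,ys)],np.float32)
for lo,hi in((92,106),(415,445)):
    q=P[(P[:,2]>lo)&(P[:,2]<hi)][:,:2].copy(); print(len(q),cv2.minAreaRect(q),q.mean(0))
E
```

```text
[479.88  10.55 304.91] (np.float64(1.317255246202399), array([ 0.01,  0.05, -1.  ])) [-0.02  0.05  1.85  0.05  1.24 -1.35]
[-8.   -1.22 12.39]
2558 ((454.36517333984375, -480.3811340332031), (483.08135986328125, 203.19956970214844), 80.3279800415039) [ 462.7  -336.22]
5213 ((462.9978332519531, -413.67376708984375), (232.30067443847656, 119.58499145507812), 71.99979400634766) [ 458.63 -419.45]
```

Request:
play_rows:
  steps:
    - {"delta_pos":[-2,-0.3,3],"yaw":0.15,"jaw":0}
    - {"delta_pos":[-4,-0.6,6],"yaw":0.3,"jaw":0}
    - {"delta_pos":[-6,-0.9,9],"yaw":0.45,"jaw":0}
    - {"delta_pos":[-8,-1.2,12.4],"yaw":0.6,"jaw":0}
    - {"delta_pos":[-8,-1.4,14.4],"yaw":0.75,"jaw":0}
    - {"delta_pos":[-8,-1.5,16.4],"yaw":0.9,"jaw":0}
    - {"delta_pos":[-8,-1.5,17.2],"yaw":1.05,"jaw":0}
    - {"delta_pos":[-8,-1.5,17.7],"yaw":1.2,"jaw":0}

```text
clock: 8.0
eef_pos: [554.2, -12.7, 136.1]
tcp_rot: [3.124, -0.05, 1.683]
contact_force: [-1.5, 0.3, 0.1]
opening: -0.003
grasp_force: 0.0
```

```bash
python3 - <<'E'
from h import *
np.set_printoptions(precision=2,suppress=True)
for n,z in(("grip_right",145),("grip_left",145),("case_rim",115)):
  vision.grab_frame("scene")
  for cam in("scene",):
    for q in vision.landmark_of(cam,n)[:1]: print(n,cam,np.array(q["uv"]),round(q["conf"],2),at_z(cam,q["uv"],z))
print(pose()[0],taz(),r.sense()["qpos"]);print(delta([555,-8,126]),delta([555,146,126]))
E
```

```text
grip_right scene [311.9 221.9] 0.85 [559.71  26.49 145.  ]
grip_left scene [384.1 169.9] 0.91 [561.09 371.02 145.  ]
case_rim scene [347.2 199.3] 0.6 [547.7  197.39 115.  ]
[555.47 -12.93 137.38] (np.float64(0.12106621910196537), array([ 0.01,  0.05, -1.  ])) [-0.06  0.35  1.88  0.07  0.9  -0.22]
[ 0.44 -0.01  1.16] [15.7   1.85  1.95]
```

Request:
play_rows:
  steps:
    - {"delta_pos":[0.4,0.0,1.1],"yaw":0.15,"jaw":0}
    - {"delta_pos":[2.6,0.3,1.2],"yaw":0.3,"jaw":0}
    - {"delta_pos":[5,0.6,1.4],"yaw":0.43,"jaw":0}
    - {"delta_pos":[7.5,0.9,1.5],"yaw":0.43,"jaw":0}
    - {"delta_pos":[10,1.2,1.6],"yaw":0.43,"jaw":0}
    - {"delta_pos":[12.5,1.5,1.7],"yaw":0.43,"jaw":0}
    - {"delta_pos":[14.5,1.7,1.9],"yaw":0.43,"jaw":0}
    - {"delta_pos":[15.5,1.85,1.95],"yaw":0.43,"jaw":0}

```text
clock: 9.1
eef_pos: [555.2, 145.0, 125.5]
tcp_rot: [-3.139, -0.053, 1.262]
contact_force: [-2.1, -2.2, 0.4]
opening: 0.001
grasp_force: 1.3
```

```bash
python3 - <<'E'
from h import *
np.set_printoptions(precision=2,suppress=True)
im,d=vision.grab_frame("scene"); cv2.imwrite("pics/s1.png",im[:,:,::-1])
for n,z in(("grip_right",145),("cone_top",96)):
    for q in vision.landmark_of("scene",n)[:1]: print(n,np.array(q["uv"]),round(q["conf"],2),at_z("scene",q["uv"],z))
print(pose()[0],taz(),r.sense()["contact_force"]);print(delta([555,110,230]))
E
```

```text
grip_right [346.5 197.9] 0.82 [563.14 174.84 145.  ]
cone_top [327.1 226.1] 0.75 [570.81  78.95  96.  ]
[555.83 144.13 125.53] (np.float64(-0.310051554893825), array([ 0.01,  0.05, -1.  ])) [0.32 1.48 0.22]
[ -2.71   0.94 -10.61]
```

View pics/s1.png

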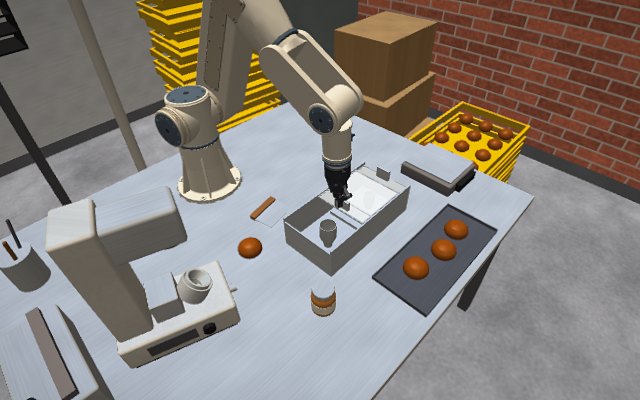

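The cover is open with its grip at about (346,198), and the larger cone stands free at (327,228). I'll move above it next.

```bash
python3 - <<'E'
from h import *
np.set_printoptions(precision=2,suppress=True)
print(delta([555,140,200]),delta([560,80,240]))
E
```

```text
[-0.02  0.03 -7.46] [ -5.36   2.33 -11.76]
```

Request:
play_rows:
  steps:
    - {"delta_pos":[-1,0.3,-2],"yaw":0,"jaw":0}
    - {"delta_pos":[-3,1,-6],"yaw":0,"jaw":50}
    - {"delta_pos":[-5.3,2.3,-10],"yaw":0,"jaw":100}
    - {"delta_pos":[-5.3,2.3,-11.8],"yaw":0,"jaw":100}
    - {"delta_pos":[-5.3,2.3,-11.8],"yaw":0,"jaw":100}
    - {"delta_pos":[-5.3,2.3,-11.8],"yaw":0,"jaw":100}
    - {"delta_pos":[-5.3,2.3,-11.8],"yaw":0,"jaw":100}
    - {"delta_pos":[-5.3,2.3,-11.8],"yaw":0,"jaw":100}

```text
clock: 10.05
eef_pos: [558.8, 80.5, 238.8]
tcp_rot: [-3.137, -0.052, 1.259]
contact_force: [0.0, 0.7, -0.7]
opening: 0.999
grasp_force: 0.0
```

```bash
python3 - <<'E'
from h import *
np.set_printoptions(precision=2,suppress=True)
for cam in("wrist","top","scene"):
  im,d=vision.grab_frame(cam); c=vision.calibration(cam)
  if cam=="wrist": cv2.imwrite("pics/w1.png",im[:,:,::-1]); print(c["extrinsics"])
  for q in vision.landmark_of(cam,"cone_top")[:2]: print(cam,np.array(q["uv"]),round(q["conf"],2),at_z(cam,q["uv"],96,c))
  for n in ("cone",):
    for q in vision.cut_out(cam,n)[:2]:
      ys,xs=np.nonzero(q["region"]&(d>0))
      P=np.array([at_depth(cam,(u,v),d[v,u],c) for u,v in zip(xs,ys)])
      t=P[(P[:,2]>90)&(P[:,2]<102)]
      print(cam,n,round(q["conf"],2),len(P),len(t),t.mean(0) if len(t) else 0, cv2.minEnclosingCircle(t[:,:2].astype(np.float32)) if len(t) else 0)
print(pose()[0],taz())
E
```

```text
[[  0.95  -0.29  -0.09 583.24]
 [ -0.3   -0.92  -0.26 153.63]
 [ -0.01   0.28  -0.96 386.76]
 [  0.     0.     0.     1.  ]]
wrist [324.  188.8] 0.71 [567.25  82.79  96.  ]
wrist cone 0.66 2757 517 [565.61  83.78  95.91] ((565.9205932617188, 85.37947845458984), 26.893444061279297)
top [282.5 208.3] 0.41 [571.    88.23  96.  ]
top cone 0.59 124 19 [550.63  70.14  94.42] ((556.85595703125, 76.66670227050781), 21.66993522644043)
scene [326.8 223.4] 0.73 [562.17  86.68  96.  ]
scene [327.6 239.3] 0.4 [609.17  40.8   96.  ]
scene cone 0.91 397 67 [567.68  84.52  93.98] ((566.7403564453125, 83.22895812988281), 28.284090042114258)
[559.55  80.46 240.08] (np.float64(-0.3117697294857037), array([ 0.01,  0.05, -1.  ]))
```

View pics/w1.png

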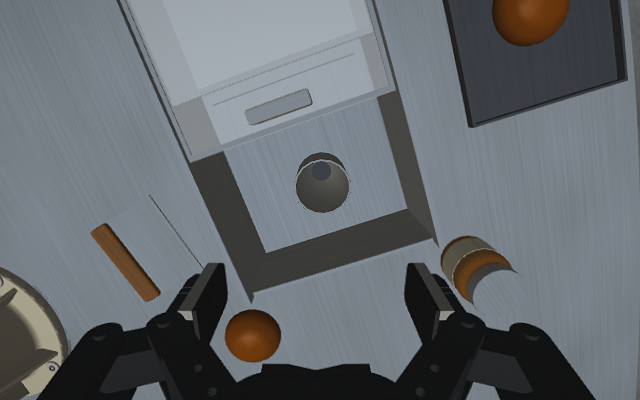

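```bash
python3 - <<'E'
from h import *
np.set_printoptions(precision=2,suppress=True)
print(delta([566,86,110]),delta([566.3,86,57]))
E
```

```text
[ 0.03  0.48 13.03] [-0.24  0.52 18.32]
```

Request:
play_rows:
  steps:
    - {"delta_pos":[0,0.5,4],"yaw":0,"jaw":100}
    - {"delta_pos":[0,0.5,8.5],"yaw":0,"jaw":100}
    - {"delta_pos":[0,0.5,13],"yaw":0,"jaw":100}
    - {"delta_pos":[-0.2,0.5,16.5],"yaw":0,"jaw":100}
    - {"delta_pos":[-0.2,0.5,18.3],"yaw":0,"jaw":100}
    - {"delta_pos":[-0.2,0.5,18.3],"yaw":0,"jaw":40}
    - {"delta_pos":[-0.2,0.5,18.3],"yaw":0,"jaw":30}
    - {"delta_pos":[-0.2,0.5,18.3],"yaw":0,"jaw":30}
  grip_force: 60

```text
clock: 11.3
eef_pos: [567.4, 86.5, 58.8]
tcp_rot: [-3.141, -0.054, 1.259]
contact_force: [0.1, 0.1, -2.4]
opening: 0.617
grasp_force: 63.0
```

```bash
python3 - <<'E'
from h import *
np.set_printoptions(precision=2,suppress=True)
s=r.sense();print(s["opening"],s["grasp_force"],s["contact_force"],pose()[0],taz());
E
```

```text
0.616670103377667 63.033363819122314 [ 0.08  0.13 -2.41] [567.43  86.5   58.85] (np.float64(-0.3119352170953616), array([ 0.02,  0.05, -1.  ]))
```

```bash
python3 - <<'E'
from h import *
np.set_printoptions(precision=2,suppress=True)
p,q=pose(); a=p+[0,0,190]; b=np.array([-49,-152,930])
u=(b-a)/np.linalg.norm(b-a)
print(delta(a),delta(a+u*50)-delta(a),np.linalg.norm(b-a)/50)
E
```

```text
[  1.03  -0.01 -18.97] [-1.99 -2.71 -3.7 ] 18.98246984298644
```

Request:
play_rows:
  steps:
    - {"delta_pos":[0.1,0,-2],"yaw":0,"jaw":30}
    - {"delta_pos":[0.3,0,-6],"yaw":0,"jaw":30}
    - {"delta_pos":[0.6,0,-10.5],"yaw":0,"jaw":30}
    - {"delta_pos":[0.8,0,-15],"yaw":0,"jaw":30}
    - {"delta_pos":[1,0,-19],"yaw":0,"jaw":30}
    - {"delta_pos":[-1,-2.7,-22.7],"yaw":0,"jaw":30}
    - {"delta_pos":[-3,-5.4,-26.4],"yaw":0,"jaw":30}
    - {"delta_pos":[-5,-8.1,-30.1],"yaw":0,"jaw":30}

```text
clock: 12.1
eef_pos: [468.0, 47.8, 358.0]
tcp_rot: [-3.141, -0.054, 1.259]
contact_force: [0.3, -1.4, -2.2]
opening: 0.617
grasp_force: 64.1
```

Request:
play_rows:
  steps:
    - {"delta_pos":[-2,-2.7,-3.7],"yaw":0,"jaw":30}
    - {"delta_pos":[-4,-5.4,-7.4],"yaw":0,"jaw":30}
    - {"delta_pos":[-6,-8.1,-11.1],"yaw":0,"jaw":30}
    - {"delta_pos":[-8,-10.8,-14.8],"yaw":0,"jaw":30}
    - {"delta_pos":[-10,-13.5,-18.5],"yaw":0,"jaw":30}
    - {"delta_pos":[-12,-16.2,-22.2],"yaw":0,"jaw":30}
    - {"delta_pos":[-14,-18.9,-25.9],"yaw":0,"jaw":30}
    - {"delta_pos":[-16,-21.6,-29.6],"yaw":0,"jaw":30}

```text
clock: 12.9
eef_pos: [207.9, -52.3, 645.2]
tcp_rot: [3.141, -0.053, 1.26]
contact_force: [1.0, -0.9, -2.0]
opening: 0.619
grasp_force: 64.1
```

Request:
play_rows:
  steps:
    - {"delta_pos":[-2,-2.7,-3.7],"yaw":0,"jaw":30}
    - {"delta_pos":[-4,-5.4,-7.4],"yaw":0,"jaw":30}
    - {"delta_pos":[-6,-8.1,-11.1],"yaw":0,"jaw":30}
    - {"delta_pos":[-8,-10.8,-14.8],"yaw":0,"jaw":30}
    - {"delta_pos":[-10,-13.5,-18.5],"yaw":0,"jaw":30}
    - {"delta_pos":[-12,-16.2,-22.2],"yaw":0,"jaw":30}
    - {"delta_pos":[-14,-18.9,-25.9],"yaw":0,"jaw":30}
    - {"delta_pos":[-16,-21.6,-29.6],"yaw":0,"jaw":30}

```text
clock: 13.7
eef_pos: [10.4, -131.5, 868.1]
tcp_rot: [-3.14, -0.049, 1.259]
contact_force: [-0.2, -0.2, -3.1]
opening: 0.624
grasp_force: 64.1
```

```bash
python3 - <<'E'
from h import *
np.set_printoptions(precision=3,suppress=True)
s=r.sense();print(s["clock"],s["qpos"],s["opening"],s["grasp_force"],s["contact_force"],pose()[0],taz());
print(delta([-49,-152,930]))
E
```

```text
13.7 [-1.542 -0.318  0.912  0.029  2.594 -1.206] 0.6242579499975007 64.1199517250061 [-0.204 -0.227 -3.084] [  10.423 -131.454  868.134] (np.float64(-0.31186118697404236), array([ 0.014,  0.047, -0.999]))
[-3.472 -5.034 -6.357]
```

Request:
play_rows:
  steps:
    - {"delta_pos":[-1.8,-2.5,-3.2],"yaw":0,"jaw":30}
    - {"delta_pos":[-3.5,-5,-6],"yaw":0,"jaw":30}
    - {"delta_pos":[-3.5,-5,-6],"yaw":0,"jaw":30}
    - {"delta_pos":[-3.5,-5,-300],"yaw":0,"jaw":30}
    - {"delta_pos":[-3.5,-5,-300],"yaw":0,"jaw":30}
    - {"delta_pos":[-3.5,-5,-300],"yaw":0,"jaw":30}
    - {"delta_pos":[-3.5,-5,-300],"yaw":0,"jaw":30}
    - {"delta_pos":[-3.5,-5,-300],"yaw":0,"jaw":30}

```text
clock: 14.5
eef_pos: [-62.1, -201.6, 931.1]
tcp_rot: [-3.139, -0.015, 1.261]
contact_force: [0.4, -0.4, -2.1]
opening: 0.616
grasp_force: 64.0
```

```bash
python3 - <<'E'
from h import *
np.set_printoptions(precision=3,suppress=True)
s=r.sense();print(s["clock"],s["qpos"],s["opening"],s["grasp_force"],s["contact_force"],pose()[0],taz());
E
```

```text
14.5 [-1.872 -0.104  0.572 -0.006  2.689 -1.568] 0.6155469391309016 63.99214267730713 [ 0.375 -0.441 -2.1  ] [ -62.067 -201.62   931.134] (np.float64(-0.3100605190263684), array([ 0.002,  0.015, -1.   ]))
```

Request:
play_rows:
  steps:
    - {"delta_pos":[0,0,-300],"yaw":0,"jaw":30}
    - {"delta_pos":[0,0,-300],"yaw":0,"jaw":30}
    - {"delta_pos":[0,0,-300],"yaw":0,"jaw":30}
    - {"delta_pos":[0,0,-300],"yaw":0,"jaw":30}
    - {"delta_pos":[0,0,-300],"yaw":0,"jaw":30}
    - {"delta_pos":[0,0,-300],"yaw":0,"jaw":30}
    - {"delta_pos":[0,0,-300],"yaw":0,"jaw":30}
    - {"delta_pos":[0,0,-300],"yaw":0,"jaw":30}

```text
clock: 15.3
eef_pos: [-72.5, -233.1, 944.0]
tcp_rot: [-3.139, 0.023, 1.259]
contact_force: [-1.4, 0.4, -2.7]
opening: 0.616
grasp_force: 63.9
```

```bash
python3 - <<'E'
from h import *
np.set_printoptions(precision=3,suppress=True)
s=r.sense();print(s["clock"],s["qpos"],s["contact_force"],pose()[0],taz());
E
```

```text
15.3 [-1.875 -0.04   0.47  -0.006  2.689 -1.569] [-1.444  0.353 -2.706] [ -72.529 -233.082  943.995] (np.float64(-0.3117889992971683), array([-0.009, -0.021, -1.   ]))
```

Request:
play_rows:
  steps:
    - {"delta_pos":[300,0,-300],"yaw":0,"jaw":30}
    - {"delta_pos":[300,0,-300],"yaw":0,"jaw":30}
    - {"delta_pos":[300,0,-300],"yaw":0,"jaw":30}
    - {"delta_pos":[300,0,-300],"yaw":0,"jaw":30}
    - {"delta_pos":[300,0,-300],"yaw":0,"jaw":30}
    - {"delta_pos":[300,0,-300],"yaw":0,"jaw":30}
    - {"delta_pos":[300,0,-300],"yaw":0,"jaw":30}
    - {"delta_pos":[300,0,-300],"yaw":0,"jaw":30}

```text
clock: 16.1
eef_pos: [-11.8, -46.0, 911.7]
tcp_rot: [-3.141, 0.06, 1.259]
contact_force: [0.3, 0.8, -2.0]
opening: 0.616
grasp_force: 63.9
```

```bash
python3 - <<'E'
from h import *
np.set_printoptions(precision=3,suppress=True)
s=r.sense();print(s["clock"],s["qpos"],s["contact_force"],pose()[0],taz());
E
```

```text
16.1 [-1.83  -0.39   0.782 -0.008  2.689 -1.525] [ 0.303  0.8   -2.007] [-11.836 -46.042 911.717] (np.float64(-0.3119395420972721), array([-0.019, -0.057, -0.998]))
```

Request:
play_rows:
  steps:
    - {"delta_pos":[0,0,-300],"yaw":0,"jaw":30}
    - {"delta_pos":[0,0,-300],"yaw":0,"jaw":30}
    - {"delta_pos":[0,0,-300],"yaw":0,"jaw":30}
    - {"delta_pos":[0,0,-300],"yaw":0,"jaw":30}
    - {"delta_pos":[0,0,-300],"yaw":0,"jaw":30}
    - {"delta_pos":[0,0,-300],"yaw":0,"jaw":30}
    - {"delta_pos":[0,0,-300],"yaw":0,"jaw":30}
    - {"delta_pos":[0,0,-300],"yaw":0,"jaw":30}

```text
clock: 16.9
eef_pos: [-35.6, -127.6, 949.4]
tcp_rot: [3.141, 0.097, 1.259]
contact_force: [-0.4, 0.2, -2.3]
opening: 0.617
grasp_force: 64.4
```

Request:
play_rows:
  steps:
    - {"delta_pos":[0,0,-300],"yaw":0,"jaw":30}
    - {"delta_pos":[0,0,-300],"yaw":0,"jaw":30}
    - {"delta_pos":[0,0,-300],"yaw":0,"jaw":30}
    - {"delta_pos":[0,0,-300],"yaw":0,"jaw":30}
    - {"delta_pos":[0,0,-300],"yaw":0,"jaw":30}
    - {"delta_pos":[0,0,-300],"yaw":0,"jaw":30}
    - {"delta_pos":[0,0,-300],"yaw":0,"jaw":30}
    - {"delta_pos":[0,0,-300],"yaw":0,"jaw":30}

```text
clock: 17.7
eef_pos: [-45.0, -160.4, 966.6]
tcp_rot: [3.14, 0.135, 1.259]
contact_force: [-0.5, -0.0, -1.9]
opening: 0.619
grasp_force: 64.5
```

Request:
play_rows:
  steps:
    - {"delta_pos":[0,0,-300],"yaw":0,"jaw":30}
    - {"delta_pos":[0,0,-300],"yaw":0,"jaw":30}
    - {"delta_pos":[0,0,-300],"yaw":0,"jaw":30}
    - {"delta_pos":[0,0,-300],"yaw":0,"jaw":30}
    - {"delta_pos":[0,0,-300],"yaw":0,"jaw":30}
    - {"delta_pos":[0,0,-300],"yaw":0,"jaw":30}
    - {"delta_pos":[0,0,-300],"yaw":0,"jaw":30}
    - {"delta_pos":[0,0,-300],"yaw":0,"jaw":30}

```text
clock: 18.5
eef_pos: [-46.8, -167.0, 977.7]
tcp_rot: [3.139, 0.171, 1.259]
contact_force: [0.4, -0.7, -2.8]
opening: 0.618
grasp_force: 64.5
```

```bash
python3 - <<'E'
from h import *
np.set_printoptions(precision=3,suppress=True)
s=r.sense();print(s["clock"],s["qpos"],s["contact_force"],pose()[0],taz());
E
```

```text
18.5 [-1.847 -0.138  0.419 -0.007  2.689 -1.542] [ 0.383 -0.729 -2.839] [ -46.841 -167.022  977.657] (np.float64(-0.3112141888048594), array([-0.05 , -0.163, -0.985]))
```

Request:
play_rows:
  steps:
    - {"delta_pos":[0,0,-300],"yaw":0,"jaw":30}
    - {"delta_pos":[0,0,-300],"yaw":0,"jaw":30}
    - {"delta_pos":[0,0,-300],"yaw":0,"jaw":30}
    - {"delta_pos":[0,0,-300],"yaw":0,"jaw":30}
    - {"delta_pos":[0,0,-300],"yaw":0,"jaw":30}
    - {"delta_pos":[0,0,-300],"yaw":0,"jaw":30}
    - {"delta_pos":[0,0,-300],"yaw":0,"jaw":30}
    - {"delta_pos":[0,0,-300],"yaw":0,"jaw":30}

```text
clock: 19.3
eef_pos: [-44.5, -159.3, 986.2]
tcp_rot: [3.138, 0.208, 1.259]
contact_force: [-0.5, 0.5, -2.0]
opening: 0.612
grasp_force: 64.5
```

Request:
play_rows:
  steps:
    - {"delta_pos":[0,0,-300],"yaw":0,"jaw":30}
    - {"delta_pos":[0,0,-300],"yaw":0,"jaw":30}
    - {"delta_pos":[0,0,-300],"yaw":0,"jaw":30}
    - {"delta_pos":[0,0,-300],"yaw":0,"jaw":30}
    - {"delta_pos":[0,0,-300],"yaw":0,"jaw":30}
    - {"delta_pos":[0,0,-300],"yaw":0,"jaw":30}
    - {"delta_pos":[0,0,-300],"yaw":0,"jaw":30}
    - {"delta_pos":[0,0,-300],"yaw":0,"jaw":30}

```text
clock: 20.1
eef_pos: [-40.0, -143.6, 993.3]
tcp_rot: [3.136, 0.244, 1.259]
contact_force: [0.8, 0.7, -2.8]
opening: 0.62
grasp_force: 64.5
```

Request:
play_rows:
  steps:
    - {"delta_pos":[0,0,-300],"yaw":0,"jaw":30}
    - {"delta_pos":[0,0,-300],"yaw":0,"jaw":30}
    - {"delta_pos":[0,0,-300],"yaw":0,"jaw":30}
    - {"delta_pos":[0,0,-300],"yaw":0,"jaw":30}
    - {"delta_pos":[0,0,-300],"yaw":0,"jaw":30}
    - {"delta_pos":[0,0,-300],"yaw":0,"jaw":30}
    - {"delta_pos":[0,0,-300],"yaw":0,"jaw":30}
    - {"delta_pos":[0,0,-300],"yaw":0,"jaw":30}

```text
clock: 20.9
eef_pos: [-34.6, -123.8, 999.2]
tcp_rot: [3.135, 0.28, 1.258]
contact_force: [-0.5, -0.3, -2.7]
opening: 0.619
grasp_force: 64.5
```

Request:
play_rows:
  steps:
    - {"delta_pos":[0,0,-300],"yaw":0,"jaw":30}
    - {"delta_pos":[0,0,-300],"yaw":0,"jaw":30}
    - {"delta_pos":[0,0,-300],"yaw":0,"jaw":30}
    - {"delta_pos":[0,0,-300],"yaw":0,"jaw":30}
    - {"delta_pos":[0,0,-300],"yaw":0,"jaw":30}
    - {"delta_pos":[0,0,-300],"yaw":0,"jaw":30}
    - {"delta_pos":[0,0,-300],"yaw":0,"jaw":30}
    - {"delta_pos":[0,0,-300],"yaw":0,"jaw":30}

```text
clock: 21.7
eef_pos: [-28.6, -101.7, 1003.9]
tcp_rot: [3.134, 0.316, 1.258]
contact_force: [0.5, 0.2, -1.8]
opening: 0.618
grasp_force: 64.5
```

```bash
python3 - <<'E'
from h import *
np.set_printoptions(precision=3,suppress=True)
s=r.sense();print(s["clock"],s["qpos"],s["contact_force"],pose()[0],taz());
E
```

```text
21.7 [-1.845 -0.224  0.361 -0.01   2.689 -1.543] [ 0.492  0.186 -1.828] [ -28.632 -101.696 1003.907] (np.float64(-0.3101789933809485), array([-0.088, -0.298, -0.951]))
```

Request:
play_rows:
  steps:
    - {"delta_pos":[-100,0,-300],"yaw":0,"jaw":30}
    - {"delta_pos":[-100,0,-300],"yaw":0,"jaw":30}
    - {"delta_pos":[-100,0,-300],"yaw":0,"jaw":30}
    - {"delta_pos":[-100,0,-300],"yaw":0,"jaw":30}
    - {"delta_pos":[-100,0,-300],"yaw":0,"jaw":30}
    - {"delta_pos":[-100,0,-300],"yaw":0,"jaw":30}
    - {"delta_pos":[-100,0,-300],"yaw":0,"jaw":30}
    - {"delta_pos":[-100,0,-300],"yaw":0,"jaw":30}

```text
clock: 22.5
eef_pos: [-46.3, -159.6, 1022.4]
tcp_rot: [3.134, 0.349, 1.258]
contact_force: [0.6, 0.7, -2.6]
opening: 0.62
grasp_force: 64.5
```

```bash
python3 - <<'E'
from h import *
np.set_printoptions(precision=3,suppress=True)
s=r.sense();print(s["clock"],s["qpos"],s["contact_force"],pose()[0],taz());
E
```

```text
22.5 [-1.867 -0.106  0.21   0.005  2.689 -1.55 ] [ 0.599  0.722 -2.603] [ -46.29  -159.568 1022.431] (np.float64(-0.31010947124687976), array([-0.098, -0.328, -0.94 ]))
```

Request:
play_rows:
  steps:
    - {"delta_pos":[0,0,-300],"yaw":0,"jaw":30}
    - {"delta_pos":[0,0,-300],"yaw":0,"jaw":30}
    - {"delta_pos":[0,0,-300],"yaw":0,"jaw":30}
    - {"delta_pos":[0,0,-300],"yaw":0,"jaw":30}
    - {"delta_pos":[0,0,-300],"yaw":0,"jaw":30}
    - {"delta_pos":[0,0,-300],"yaw":0,"jaw":30}
    - {"delta_pos":[0,0,-300],"yaw":0,"jaw":30}
    - {"delta_pos":[0,0,-300],"yaw":0,"jaw":30}

```text
clock: 23.3
eef_pos: [-28.0, -98.0, 1020.7]
tcp_rot: [3.133, 0.383, 1.257]
contact_force: [-0.3, -0.1, -2.7]
opening: 0.618
grasp_force: 64.5
```

Request:
play_rows:
  steps:
    - {"delta_pos":[0,0,-300],"yaw":0,"jaw":30}
    - {"delta_pos":[0,0,-300],"yaw":0,"jaw":30}
    - {"delta_pos":[0,0,-300],"yaw":0,"jaw":30}
    - {"delta_pos":[0,0,-300],"yaw":0,"jaw":30}
    - {"delta_pos":[0,0,-300],"yaw":0,"jaw":30}
    - {"delta_pos":[0,0,-300],"yaw":0,"jaw":30}
    - {"delta_pos":[0,0,-300],"yaw":0,"jaw":30}
    - {"delta_pos":[0,0,-300],"yaw":0,"jaw":30}

```text
clock: 24.1
eef_pos: [-15.7, -54.7, 1018.6]
tcp_rot: [3.132, 0.418, 1.257]
contact_force: [0.3, 0.3, -2.1]
opening: 0.617
grasp_force: 64.5
```

Request:
play_rows:
  steps:
    - {"delta_pos":[0,0,-300],"yaw":0,"jaw":30}
    - {"delta_pos":[0,0,-300],"yaw":0,"jaw":30}
    - {"delta_pos":[0,0,-300],"yaw":0,"jaw":30}
    - {"delta_pos":[0,0,-300],"yaw":0,"jaw":30}
    - {"delta_pos":[0,0,-300],"yaw":0,"jaw":30}
    - {"delta_pos":[0,0,-300],"yaw":0,"jaw":30}
    - {"delta_pos":[0,0,-300],"yaw":0,"jaw":30}
    - {"delta_pos":[0,0,-300],"yaw":0,"jaw":30}

```text
clock: 24.9
eef_pos: [-5.8, -20.2, 1016.7]
tcp_rot: [3.131, 0.454, 1.257]
contact_force: [0.2, 0.3, -2.1]
opening: 0.616
grasp_force: 64.5
```

```bash
python3 - <<'E'
from h import *
np.set_printoptions(precision=3,suppress=True)
s=r.sense();print(s["clock"],s["qpos"],s["contact_force"],pose()[0],taz());
E
```

```text
24.9 [-1.85  -0.336  0.335 -0.01   2.689 -1.548] [ 0.236  0.282 -2.1  ] [  -5.767  -20.218 1016.735] (np.float64(-0.3090410228843195), array([-0.125, -0.42 , -0.899]))
```

Request:
play_rows:
  steps:
    - {"delta_pos":[-60,0,-300],"yaw":0,"jaw":30}
    - {"delta_pos":[-60,0,-300],"yaw":0,"jaw":30}
    - {"delta_pos":[-60,0,-300],"yaw":0,"jaw":30}
    - {"delta_pos":[-60,0,-300],"yaw":0,"jaw":30}
    - {"delta_pos":[-60,0,-300],"yaw":0,"jaw":30}
    - {"delta_pos":[-60,0,-300],"yaw":0,"jaw":30}
    - {"delta_pos":[-60,0,-300],"yaw":0,"jaw":30}
    - {"delta_pos":[-60,0,-300],"yaw":0,"jaw":30}

```text
clock: 25.7
eef_pos: [-12.6, -38.0, 1031.9]
tcp_rot: [3.13, 0.488, 1.256]
contact_force: [0.2, 0.0, -2.6]
opening: 0.618
grasp_force: 64.5
```

Request:
play_rows:
  steps:
    - {"delta_pos":[-60,0,-300],"yaw":0,"jaw":30}
    - {"delta_pos":[-60,0,-300],"yaw":0,"jaw":30}
    - {"delta_pos":[-60,0,-300],"yaw":0,"jaw":30}
    - {"delta_pos":[-60,0,-300],"yaw":0,"jaw":30}
    - {"delta_pos":[-60,0,-300],"yaw":0,"jaw":30}
    - {"delta_pos":[-60,0,-300],"yaw":0,"jaw":30}
    - {"delta_pos":[-60,0,-300],"yaw":0,"jaw":30}
    - {"delta_pos":[-60,0,-300],"yaw":0,"jaw":30}

```text
clock: 26.5
eef_pos: [-13.1, -36.0, 1039.9]
tcp_rot: [3.129, 0.521, 1.256]
contact_force: [-0.1, -0.1, -2.1]
opening: 0.616
grasp_force: 64.5
```

```bash
python3 - <<'E'
from h import *
np.set_printoptions(precision=3,suppress=True)
s=r.sense();print(s["clock"],s["qpos"],s["contact_force"],pose()[0],taz(),s["tcp_rot"]);
c=vision.calibration("wrist"); p,q=pose(); E=np.array(c["extrinsics"])
print("cam in tool",q.inv().apply(E[:3,3]-p), q.inv().as_matrix()@E[:3,:3])
# filler from scene+top landmarks again, arm out of the way
for cam in("top","scene"):
  for _ in range(2):
    im,d=vision.grab_frame(cam); cc=vision.calibration(cam)
    for n,z in(("tube_rim",147.9),("head_edge",325),("throat",170),("filler",0)):
      for Q in vision.landmark_of(cam,n)[:1]: print(n,cam,np.array(Q["uv"]),round(Q["conf"],2),at_z(cam,Q["uv"],z,cc))
im,d=vision.grab_frame("top"); cv2.imwrite("pics/tcrop.png",cv2.resize(im[180:320,380:600,::-1],None,fx=3.6,fy=3.6))
np.save("top_d.npy",d)
E
```

```text
26.5 [-1.831 -0.28   0.211 -0.033  2.689 -1.553] [-0.051 -0.075 -2.137] [ -13.148  -35.952 1039.903] (np.float64(-0.3084305339915406), array([-0.142, -0.477, -0.867])) [3.129 0.521 1.256]
cam in tool [  84.043    0.139 -143.732] [[ 0.002 -0.945 -0.327]
 [ 1.     0.002  0.   ]
 [ 0.001 -0.327  0.945]]
tube_rim top [433.2 234. ] 0.73 [ 502.816 -317.56   147.9  ]
head_edge top [450.  229.7] 0.78 [ 492.345 -308.496  325.   ]
throat top [427.6 235.8] 0.87 [ 495.115 -296.62   170.   ]
filler top [414.5 239.6] 0.69 [ 502.576 -301.357    0.   ]
tube_rim top [433.2 238.9] 0.83 [ 489.713 -317.297  147.9  ]
head_edge top [448.6 227.4] 0.87 [ 497.586 -305.376  325.   ]
throat top [427.7 230.3] 0.72 [ 509.592 -297.152  170.   ]
filler top [412.2 240. ] 0.66 [ 501.235 -294.45     0.   ]
tube_rim scene [196.  278.4] 0.96 [ 492.357 -320.281  147.9  ]
head_edge scene [185.9 230.6] 0.75 [ 508.547 -305.515  325.   ]
throat scene [199.2 270.8] 0.72 [ 495.907 -306.805  170.   ]
filler scene [215.5 308.2] 0.79 [ 501.356 -304.606    0.   ]
tube_rim scene [195.  277.1] 0.9 [ 486.98  -319.926  147.9  ]
head_edge scene [185.9 229.2] 0.68 [ 504.742 -303.294  325.   ]
throat scene [197.4 272.2] 0.65 [ 496.414 -312.369  170.   ]
filler scene [213.7 308.7] 0.94 [ 499.056 -309.138    0.   ]
```

View pics/tcrop.png

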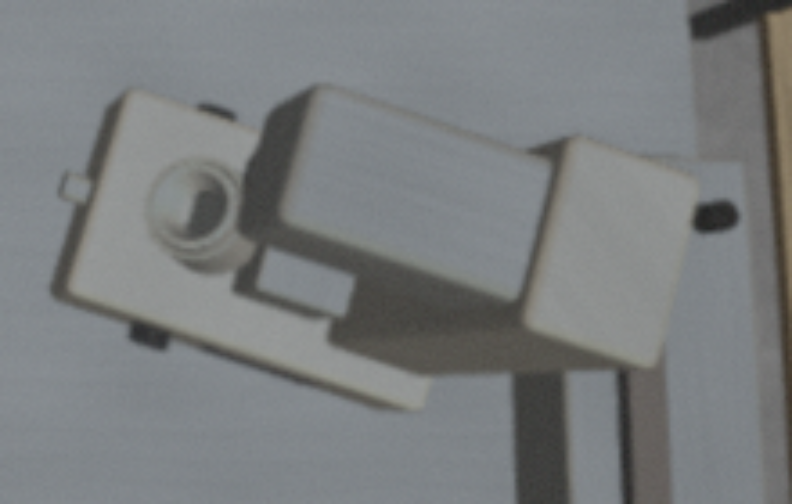

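```bash
python3 - <<'E'
from h import *
np.set_printoptions(precision=2,suppress=True)
p,q=pose(); print(r.sense()["clock"])
W1=np.array([-105,-345,860]);W2=np.array([537,-187,341])
print(delta(W1), q.inv().apply(W2-W1)/10, np.linalg.norm(W2-W1)/50)
E
```

```text
27.55
[-19.     0.43  31.66] [56.1  55.8  28.35] 16.810580001891665
```

Request:
play_rows:
  steps:
    - {"delta_pos":[-2.4,0,4],"yaw":0,"jaw":30}
    - {"delta_pos":[-4.8,0.1,8],"yaw":0,"jaw":30}
    - {"delta_pos":[-7.2,0.1,12],"yaw":0,"jaw":30}
    - {"delta_pos":[-9.6,0.2,16],"yaw":0,"jaw":30}
    - {"delta_pos":[-12,0.2,20],"yaw":0,"jaw":30}
    - {"delta_pos":[-14.4,0.3,24],"yaw":0,"jaw":30}
    - {"delta_pos":[-16.8,0.4,28],"yaw":0,"jaw":30}
    - {"delta_pos":[-19,0.4,31.6],"yaw":0,"jaw":30}

```text
clock: 28.35
eef_pos: [-94.3, -307.6, 881.1]
tcp_rot: [3.129, 0.52, 1.255]
contact_force: [0.1, -0.4, -1.5]
opening: 0.617
grasp_force: 64.6
```

Request:
play_rows:
  steps:
    - {"delta_pos":[3.3,3.3,1.7],"yaw":0,"jaw":30}
    - {"delta_pos":[6.6,6.6,3.4],"yaw":0,"jaw":30}
    - {"delta_pos":[9.9,9.9,5],"yaw":0,"jaw":30}
    - {"delta_pos":[13.2,13.2,6.7],"yaw":0,"jaw":30}
    - {"delta_pos":[16.5,16.5,8.4],"yaw":0,"jaw":30}
    - {"delta_pos":[19.8,19.8,10],"yaw":0,"jaw":30}
    - {"delta_pos":[23.1,23.1,11.7],"yaw":0,"jaw":30}
    - {"delta_pos":[26.4,26.4,13.4],"yaw":0,"jaw":30}

```text
clock: 29.15
eef_pos: [90.7, -263.6, 734.0]
tcp_rot: [3.128, 0.519, 1.255]
contact_force: [0.3, -1.4, -2.8]
opening: 0.619
grasp_force: 64.5
```

```bash
python3 - <<'E'
from h import *
np.set_printoptions(precision=3,suppress=True)
s=r.sense();print(s["clock"],s["qpos"],pose()[0],taz(),s["tcp_rot"]); print(delta([537,-187,341]))
E
```

```text
29.15 [-0.635 -0.488  1.448 -0.524  1.94  -0.576] [  90.71  -263.601  734.042] (np.float64(-0.30881547351089284), array([-0.141, -0.475, -0.868])) [3.128 0.519 1.255]
[37.835 39.731 24.191]
```

Request:
play_rows:
  steps:
    - {"delta_pos":[3.1,3.3,2],"yaw":0,"jaw":30}
    - {"delta_pos":[6.3,6.6,4],"yaw":0,"jaw":30}
    - {"delta_pos":[9.4,9.9,6],"yaw":0,"jaw":30}
    - {"delta_pos":[12.6,13.2,8],"yaw":0,"jaw":30}
    - {"delta_pos":[15.7,16.5,10],"yaw":0,"jaw":30}
    - {"delta_pos":[18.9,19.8,12],"yaw":0,"jaw":30}
    - {"delta_pos":[22,23.1,14],"yaw":0,"jaw":30}
    - {"delta_pos":[25.2,26.4,16.1],"yaw":0,"jaw":30}

```text
clock: 29.95
eef_pos: [387.6, -211.9, 471.2]
tcp_rot: [3.13, 0.517, 1.257]
contact_force: [0.7, -0.2, -2.8]
opening: 0.622
grasp_force: 64.5
```

Request:
play_rows:
  steps:
    - {"delta_pos":[3.1,3.3,2],"yaw":0,"jaw":30}
    - {"delta_pos":[6.3,6.6,4],"yaw":0,"jaw":30}
    - {"delta_pos":[9.4,9.9,6],"yaw":0,"jaw":30}
    - {"delta_pos":[11.5,12.3,7.4],"yaw":0,"jaw":30}
    - {"delta_pos":[11.5,12.3,7.4],"yaw":0,"jaw":30}
    - {"delta_pos":[11.5,12.3,7.4],"yaw":0,"jaw":30}
    - {"delta_pos":[11.5,12.3,7.4],"yaw":0,"jaw":30}
    - {"delta_pos":[11.5,12.3,7.4],"yaw":0,"jaw":30}

```text
clock: 30.75
eef_pos: [523.3, -190.4, 354.7]
tcp_rot: [3.127, 0.517, 1.254]
contact_force: [-0.0, -0.4, -1.6]
opening: 0.618
grasp_force: 64.7
```

```bash
python3 - <<'E'
from h import *
np.set_printoptions(precision=3,suppress=True)
s=r.sense();print(s["clock"],s["qpos"],pose()[0],s["tcp_rot"],s["contact_force"],s["wrist_torque"])
im,d=vision.grab_frame("wrist"); c=vision.calibration("wrist"); cv2.imwrite("pics/w2.png",im[:,:,::-1])
np.savez("w2.npz",im=im,d=d,E=c["extrinsics"],K=c["mtx"],k1=c["k1"])
for n,z in(("tube_rim",147.9),("throat",170),("cone",0)):
  for Q in vision.landmark_of("wrist",n)[:2]: print(n,np.array(Q["uv"]),round(Q["conf"],2),at_z("wrist",Q["uv"],z,c))
E
```

```text
30.75 [-0.051  0.204  1.657 -0.507  1.432  0.372] [ 523.321 -190.356  354.709] [3.127 0.517 1.254] [-0.016 -0.362 -1.561] [ 0.405 -0.104  0.004]
tube_rim [324.1 170.2] 0.55 [ 496.979 -317.381  147.9  ]
throat [325.5 176.1] 0.98 [ 501.129 -306.91   170.   ]
cone [314.6 229.4] 0.88 [ 386.585 -627.318   -0.   ]
cone [320.1  95.7] 0.28 [ 500.183 -300.394    0.   ]
```

View pics/w2.png

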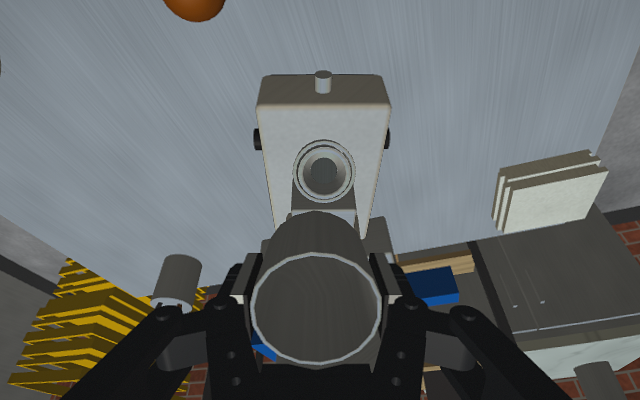

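The tube mouth shows at (324,171) and the held cone's rim circle at (316,308), radius about 66 px. I'll fit both from the depth.

```bash
cat > fit.py <<'E'
from h import *
np.set_printoptions(precision=3,suppress=True)
f=np.load("w2.npz"); d=f["d"]; c=dict(mtx=f["K"],k1=float(f["k1"]),extrinsics=f["E"])
def box(u0,u1,v0,v1): return np.array([[*at_depth("wrist",(u,v),d[v,u],c),u,v] for v in range(v0,v1) for u in range(u0,u1) if d[v,u]>0])
yaw=-1.877; a=np.deg2rad(35); xf=np.array([np.cos(yaw),np.sin(yaw),0]); zf=np.array([0,0,1.])
zt=-np.sin(a)*xf+np.cos(a)*zf; xt=np.cos(a)*xf+np.sin(a)*zf; yt=np.cross(zt,xt); M=np.array([xt,yt,zt])
T=np.array([500,-304,170.])
if __name__=="__main__":
    P=box(275,375,125,215); L=(P[:,:3]-T)@M.T
    for lo in range(-60,12,4):
        m=(L[:,2]>=lo)&(L[:,2]<lo+4)&(np.hypot(L[:,0],L[:,1])<50)
        if m.sum()>5:
            q=L[m][:,:2]; print(lo,m.sum(),q.mean(0),q.min(0),q.max(0))
    Q=box(240,392,235,380); p,q=pose(); G=q.inv().apply(Q[:,:3]-p)
    rr=np.hypot(Q[:,3]-316,Q[:,4]-308)
    for lo,hi in((0,40),(40,58),(62,65),(65,68)):
        m=(rr>=lo)&(rr<hi); print(lo,m.sum(),np.median(G[m],0),G[m].min(0),G[m].max(0))
E
python3 fit.py
```

```text
-60 190 [-25.229  -1.313] [-42.471 -35.114] [48.683 34.367]
-56 218 [-25.215  -0.052] [-47.967 -34.251] [49.423 32.904]
-52 87 [-36.807  -2.583] [-49.276 -34.159] [49.72 33.84]
-48 24 [-26.678  -4.399] [-49.274 -33.977] [17.07  34.531]
-44 79 [-4.097 -0.022] [-38.154 -33.823] [18.901 22.433]
-40 142 [0.612 1.007] [-38.329 -33.425] [20.811 34.981]
-36 169 [ 2.161 -0.284] [-38.486 -33.504] [22.705 35.789]
-32 213 [0.947 2.231] [-38.728 -37.831] [40.211 40.512]
-28 884 [0.066 0.596] [-38.805 -38.241] [40.101 40.261]
-24 231 [4.007 1.929] [-30.43  -30.026] [32.993 37.502]
-20 767 [0.023 0.648] [-30.911 -31.433] [32.818 33.065]
0 4993 [-24.199   0.458  -6.753] [-28.645 -19.55  -33.479] [-15.572  20.249  29.227]
40 5510 [-16.651   0.406 -27.249] [-112.235  -25.023  -41.728] [27.016 25.405 40.748]
62 1170 [  9.535   0.297 -36.042] [-1115.02   -264.023   -78.082] [  26.773   50.499 1017.779]
65 1253 [  9.196   0.272 -30.149] [-1541.838  -271.334   -80.027] [  26.469   51.007 1398.767]
```

```bash
cat > fit2.py <<'E'
from fit import *
p,q=pose()
Q=box(240,392,235,380); G=q.inv().apply(Q[:,:3]-p); rr=np.hypot(Q[:,3]-316,Q[:,4]-308)
m=(rr>61)&(rr<69)&(np.abs(G[:,1])<29)&(np.abs(G[:,0])<32)&(G[:,2]<-28)&(G[:,2]>-50); g=G[m]
rng=np.random.default_rng(0); best=None
for _ in range(500):
    s=g[rng.choice(len(g),3,False)]; n=np.cross(s[1]-s[0],s[2]-s[0]); n/=np.linalg.norm(n)+1e-9
    k=np.abs((g-s[0])@n)<1
    if abs(n[2])>.9 and (best is None or k.sum()>best.sum()): best=k
h=g[best]; C=h.mean(0); n=np.linalg.svd(h-C)[2][2]; n*=-np.sign(n[2]); print("rim",best.sum(),len(g),C,n,h.min(0),h.max(0))
ctr=(h.min(0)+h.max(0))/2; print("rim ctr",ctr)
K=f["K"];E=f["E"]
for e in (-.05,0,.05,.1):
    for s,nm in((73.8,"orig"),):
        t=np.array([s*np.sin(e),0,-19+s*np.cos(e)]); w=q.apply(t)+p; cc=E[:3,:3].T@(w-E[:3,3]); x=cc[:2]/cc[2]; x=x*(1+c["k1"]*x@x); print(e,K[0,0]*x[0]+K[0,2],K[1,1]*x[1]+K[1,2])
Tn=T+.8*xt+.9*yt; print("T",Tn,"tool z in throat",M@q.apply([0,0,1]),"tool y",M@q.apply([0,1,0]), "rim normal in throat",M@q.apply(n))
# collar/taper surface facing camera: points above rim in image
S=box(270,360,215,250); g2=q.inv().apply(S[:,:3]-p); mm=np.abs(g2[:,1])<2; print(np.c_[g2[mm],S[mm][:,4]][::4])
E
python3 fit2.py
```

```text
rim 607 1719 [  3.33   -1.514 -38.719] [ 0.073  0.001 -0.997] [-17.694 -26.564 -40.629] [ 23.856  26.766 -36.225]
rim ctr [  3.081   0.101 -38.427]
-0.05 315.2903157399919 226.19691833827852
0 315.2981681565968 221.1710565669499
0.05 315.3059339878033 216.19284148645403
0.1 315.31361006101884 211.2640233098666
T [ 500.661 -304.896  170.459] tool z in throat [-0.093  0.009 -0.996] tool y [0.01  1.    0.008] rim normal in throat [ 0.021 -0.007  1.   ]
[[ 24.416  -1.672   4.832 215.   ]
 [ 24.293   0.354   5.15  215.   ]
 [ 24.441  -1.657   3.412 216.   ]
 [ 24.273   0.352   3.839 216.   ]
 [ 24.503  -1.641   1.925 217.   ]
 [ 24.628   0.349   1.625 217.   ]
 [ 24.486  -1.628   0.656 218.   ]
 [ 24.215   0.349   1.325 218.   ]
 [ 24.337  -1.618  -0.276 219.   ]
 [ 24.59    0.345  -0.879 219.   ]
 [ 24.341  -1.605  -1.561 220.   ]
 [ 24.443   0.344  -1.797 220.   ]
 [ 24.897  -1.577  -4.138 221.   ]
 [ 25.079   0.339  -4.564 221.   ]
 [ 25.082  -1.559  -5.8   222.   ]
 [ 24.635   0.339  -4.737 222.   ]
 [ 25.018  -1.548  -6.853 223.   ]
 [ 24.776   0.337  -6.279 223.   ]
 [ 25.     -1.53
[... 1419 characters left out ...]
 [ 25.968  -1.723 -28.61  242.   ]
 [ 25.884  -0.103 -28.436 242.   ]
 [ 25.181   1.538 -27.026 242.   ]
 [ 25.834  -0.908 -29.235 243.   ]
 [ 26.211   0.701 -29.976 243.   ]
 [ 26.367  -1.687 -31.171 244.   ]
 [ 26.647  -0.098 -31.716 244.   ]
 [ 25.651   1.508 -29.75  244.   ]
 [ 26.189  -0.889 -31.684 245.   ]
 [ 26.461   0.69  -32.211 245.   ]
 [ 26.235  -1.668 -32.633 246.   ]
 [ 26.303  -0.096 -32.758 246.   ]
 [ 26.176   1.476 -32.507 246.   ]
 [ 26.251  -0.876 -33.506 247.   ]
 [ 26.527   0.682 -34.031 247.   ]
 [ 26.252  -1.645 -34.344 248.   ]
 [ 26.811  -0.093 -35.406 248.   ]
 [ 26.258   1.457 -34.346 248.   ]
 [ 26.922  -0.853 -36.434 249.   ]
 [ 26.53    0.675 -35.686 249.   ]]
```

```bash
cat > go.py <<'E'
import sys
from fit import *
p,q=pose(); O=np.array([-5.2,0.2,54]); Tn=T+.8*xt+.9*yt
s=r.sense(); w=p+q.apply(O); print("clock",s["clock"],"cone in throat",M@(w-Tn),"F throat",M@np.array(s["contact_force"]),"open",s["opening"],"tilt",M@q.apply([0,0,1]), s["wrist_torque"])
for z in map(float,sys.argv[1:]): print(z, q.inv().apply(Tn+M.T@np.array([-.8,0.2,z])-w)/10)
E
python3 go.py 60 0 -40 -50 -56 -60
```

```text
clock 30.95 cone in throat [ 10.437 -12.137 162.993] F throat [-1.098 -0.295 -1.884] open 0.6170057751342618 tilt [-0.093  0.009 -0.996] [ 0.444 -0.111 -0.009]
60.0 [ 0.167  1.14  10.37 ]
0.0 [-0.394  1.091 16.343]
-40.0 [-0.768  1.059 20.326]
-50.0 [-0.861  1.051 21.321]
-56.0 [-0.917  1.046 21.919]
-60.0 [-0.954  1.043 22.317]
```

Request:
play_rows:
  steps:
    - {"delta_pos":[0.1,0.5,4],"yaw":0,"jaw":30}
    - {"delta_pos":[0.15,1,8],"yaw":0,"jaw":30}
    - {"delta_pos":[0.1,1.1,11.5],"yaw":0,"jaw":30}
    - {"delta_pos":[-0.2,1.1,14.3],"yaw":0,"jaw":30}
    - {"delta_pos":[-0.4,1.1,16.3],"yaw":0,"jaw":30}
    - {"delta_pos":[-0.5,1.1,17.3],"yaw":0,"jaw":30}
    - {"delta_pos":[-0.58,1.07,18.3],"yaw":0,"jaw":30}
    - {"delta_pos":[-0.58,1.07,18.3],"yaw":0,"jaw":30}

```text
clock: 31.75
eef_pos: [506.1, -285.2, 197.1]
tcp_rot: [3.13, 0.518, 1.255]
contact_force: [0.6, -0.4, -2.4]
opening: 0.617
grasp_force: 64.7
```

```bash
python3 go.py -30 -40 -46 -50 -54 -58; python3 - <<'E'
from h import *
im,d=vision.grab_frame("wrist"); cv2.imwrite("pics/w3.png",im[:,:,::-1])
E
```

```text
clock 31.75 cone in throat [ -1.261  -0.194 -20.721] F throat [-1.257  0.732 -2.109] open 0.6167804461237735 tilt [-0.093  0.007 -0.996] [ 0.414 -0.085  0.023]
-30.0 [-0.132  0.034  0.92 ]
-40.0 [-0.225  0.027  1.915]
-46.0 [-0.281  0.024  2.513]
-50.0 [-0.318  0.021  2.911]
-54.0 [-0.355  0.019  3.309]
-58.0 [-0.392  0.016  3.708]
```

View pics/w3.png

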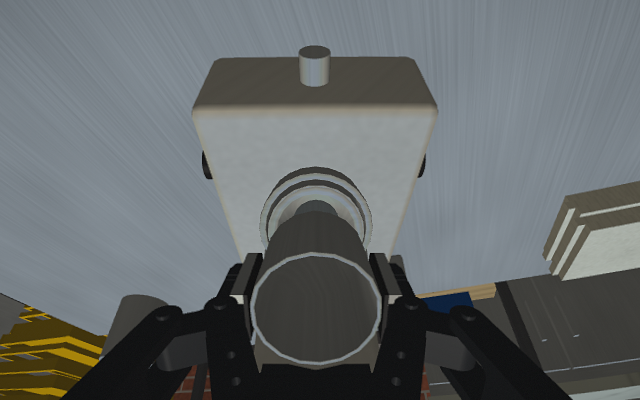

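The spout is entering the sleeve centred: the tube and the cone are both near column 316. I'll continue slowly.

Request:
play_rows:
  steps:
    - {"delta_pos":[-0.05,0.03,0.6],"yaw":0,"jaw":30}
    - {"delta_pos":[-0.13,0.03,1.2],"yaw":0,"jaw":30}
    - {"delta_pos":[-0.2,0.03,1.8],"yaw":0,"jaw":30}
    - {"delta_pos":[-0.25,0.03,2.3],"yaw":0,"jaw":30}
    - {"delta_pos":[-0.29,0.03,2.7],"yaw":0,"jaw":30}
    - {"delta_pos":[-0.32,0.02,2.9],"yaw":0,"jaw":30}
    - {"delta_pos":[-0.33,0.02,3.05],"yaw":0,"jaw":30}
    - {"delta_pos":[-0.33,0.02,3.05],"yaw":0,"jaw":30}

```text
clock: 32.6
eef_pos: [501.3, -302.3, 172.5]
tcp_rot: [3.129, 0.518, 1.256]
contact_force: [0.5, 0.3, -2.5]
opening: 0.619
grasp_force: 64.7
```

```bash
python3 go.py -54 -56 -58 -60
```

```text
clock 32.6 cone in throat [ -0.88    0.451 -51.078] F throat [-1.79  0.37 -1.84] open 0.6189606331592443 tilt [-0.093  0.008 -0.996] [ 0.458 -0.14   0.024]
-54.0 [-0.035 -0.027  0.29 ]
-56.0 [-0.054 -0.028  0.489]
-58.0 [-0.073 -0.03   0.688]
-60.0 [-0.091 -0.031  0.887]
```

Request:
play_rows:
  steps:
    - {"delta_pos":[-0.01,-0.01,0.1],"yaw":0,"jaw":30}
    - {"delta_pos":[-0.02,-0.02,0.2],"yaw":0,"jaw":30}
    - {"delta_pos":[-0.03,-0.02,0.3],"yaw":0,"jaw":30}
    - {"delta_pos":[-0.04,-0.03,0.37],"yaw":0,"jaw":30}
    - {"delta_pos":[-0.05,-0.03,0.44],"yaw":0,"jaw":30}
    - {"delta_pos":[-0.05,-0.03,0.49],"yaw":0,"jaw":30}
    - {"delta_pos":[-0.05,-0.03,0.49],"yaw":0,"jaw":30}
    - {"delta_pos":[-0.05,-0.03,0.49],"yaw":0,"jaw":30}

```text
clock: 33.4
eef_pos: [500.3, -304.9, 168.6]
tcp_rot: [3.129, 0.518, 1.256]
contact_force: [-0.3, 0.1, -2.9]
opening: 0.617
grasp_force: 64.7
```

```bash
python3 go.py -58 -60
```

```text
clock 33.4 cone in throat [ -0.863   0.272 -55.861] F throat [-1.712 -0.29  -2.37 ] open 0.6169057517197964 tilt [-0.093  0.008 -0.996] [ 0.495 -0.141  0.056]
-58.0 [-0.026 -0.009  0.212]
-60.0 [-0.045 -0.01   0.411]
```

Request:
play_rows:
  steps:
    - {"delta_pos":[-0.01,0,0.05],"yaw":0,"jaw":30}
    - {"delta_pos":[-0.01,0,0.1],"yaw":0,"jaw":30}
    - {"delta_pos":[-0.02,-0.01,0.14],"yaw":0,"jaw":30}
    - {"delta_pos":[-0.02,-0.01,0.18],"yaw":0,"jaw":30}
    - {"delta_pos":[-0.03,-0.01,0.22],"yaw":0,"jaw":30}
    - {"delta_pos":[-0.03,-0.01,0.22],"yaw":0,"jaw":30}
    - {"delta_pos":[-0.03,-0.01,0.22],"yaw":0,"jaw":30}
    - {"delta_pos":[-0.03,-0.01,0.22],"yaw":0,"jaw":30}

```text
clock: 34.2
eef_pos: [499.8, -306.2, 166.8]
tcp_rot: [3.129, 0.518, 1.256]
contact_force: [0.9, 0.1, -2.2]
opening: 0.618
grasp_force: 64.7
```

```bash
python3 go.py -60 -62
```

```text
clock 34.2 cone in throat [ -0.745   0.175 -58.092] F throat [-1.523  0.805 -1.596] open 0.6181976806381748 tilt [-0.093  0.008 -0.996] [ 0.45  -0.146  0.039]
-60.0 [-0.012  0.001  0.19 ]
-62.0 [-0.031 -0.     0.39 ]
```

Request:
play_rows:
  steps:
    - {"delta_pos":[-0.01,0,0.05],"yaw":0,"jaw":30}
    - {"delta_pos":[-0.01,0,0.1],"yaw":0,"jaw":30}
    - {"delta_pos":[-0.01,0,0.15],"yaw":0,"jaw":30}
    - {"delta_pos":[-0.01,0,0.19],"yaw":0,"jaw":30}
    - {"delta_pos":[-0.02,0,0.23],"yaw":0,"jaw":30}
    - {"delta_pos":[-0.02,0,0.26],"yaw":0,"jaw":30}
    - {"delta_pos":[-0.02,0,0.26],"yaw":0,"jaw":30}
    - {"delta_pos":[-0.02,0,0.26],"yaw":0,"jaw":30}

```text
clock: 35.0
eef_pos: [499.9, -306.8, 165.8]
tcp_rot: [3.128, 0.517, 1.255]
contact_force: [-1.6, 11.8, 12.2]
opening: 0.619
grasp_force: 66.3
```

```bash
python3 go.py -62 -64
```

```text
clock 35.0 cone in throat [ -0.869   0.456 -59.178] F throat [-1.853 -5.045 16.205] open 0.6190156462968821 tilt [-0.093  0.009 -0.996] [ 0.966  0.614 -0.472]
-62.0 [-0.033 -0.028  0.28 ]
-64.0 [-0.052 -0.029  0.479]
```

Request:
play_rows:
  steps:
    - {"delta_pos":[0,-0.02,0],"yaw":0,"jaw":30}
    - {"delta_pos":[0,-0.04,0.01],"yaw":0,"jaw":30}
    - {"delta_pos":[0,-0.05,0.02],"yaw":0,"jaw":30}
    - {"delta_pos":[0,-0.05,0.02],"yaw":0,"jaw":30}
    - {"delta_pos":[0,-0.05,0.02],"yaw":0,"jaw":30}
    - {"delta_pos":[0,-0.05,0.02],"yaw":0,"jaw":30}
    - {"delta_pos":[0,-0.05,0.02],"yaw":0,"jaw":30}
    - {"delta_pos":[0,-0.05,0.02],"yaw":0,"jaw":30}

```text
clock: 35.8
eef_pos: [499.9, -306.8, 165.9]
tcp_rot: [3.127, 0.517, 1.255]
contact_force: [-1.0, 11.9, 12.6]
opening: 0.618
grasp_force: 66.2
```

```bash
python3 go.py -62; python3 - <<'E'
from h import *
np.set_printoptions(precision=3,suppress=True)
im,d=vision.grab_frame("wrist"); c=vision.calibration("wrist"); cv2.imwrite("pics/w4.png",im[:,:,::-1])
np.savez("w2.npz",im=im,d=d,E=c["extrinsics"],K=c["mtx"],k1=c["k1"])
E
python3 fit2.py | grep -v '^ \[\|^\[\['; python3 fit.py | sed -n 8,24p
```

```text
clock 35.8 cone in throat [ -0.842   0.476 -59.166] F throat [-1.857 -4.515 16.689] open 0.6180823756808638 tilt [-0.094  0.01  -0.996] [ 0.936  0.36  -0.395]
-62.0 [-0.031 -0.03   0.281]
rim 591 1707 [  4.342  -1.165 -38.427] [ 0.087  0.008 -0.996] [-16.943 -26.328 -40.659] [ 24.859  27.065 -35.54 ]
rim ctr [  3.958   0.369 -38.099]
-0.05 315.15322663973814 226.79003993311483
0 315.1625246545253 221.76343253578767
0.05 315.171527702251 216.7849473873169
0.1 315.1802283747795 211.85633734101938
T [ 500.661 -304.896  170.459] tool z in throat [-0.094  0.01  -0.996] tool y [0.01  1.    0.009] rim normal in throat [ 0.007 -0.001  1.   ]
-32 221 [-32.011   2.279] [-39.235 -21.738] [-19.315  33.679]
-28 1086 [-31.631   5.543] [-39.305 -21.719] [-19.675  34.826]
-24 200 [-27.418   1.138] [-31.984 -21.287] [-21.134  24.709]
-20 836 [-26.94    1.047] [-31.886 -20.742] [-22.207  23.75 ]
-16 57 [-24.789   0.933] [-25.648  -8.084] [-23.508   9.965]
-12 32 [-25.04    1.596] [-25.463  -4.267] [-24.59    8.183]
0 4993 [-23.819   0.584  -6.469] [-28.266 -19.467 -33.311] [-14.959  20.306  29.583]
40 5499 [-16.335   0.549 -27.164] [-134.433  -24.791  -41.442] [27.168 25.51  61.757]
62 1170 [  9.791   0.417 -35.699] [-133.428  -54.753  -78.23 ] [27.356 56.382 87.345]
65 1252 [  9.473   0.419 -29.944] [-133.636  -55.711  -79.644] [26.936 56.891 87.233]
```

View pics/w4.png

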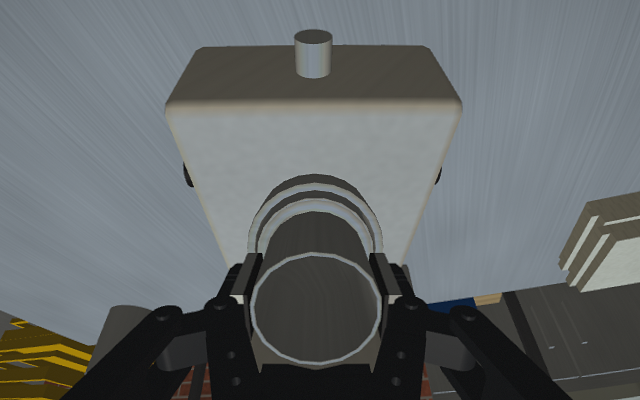

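The cone is nested square: rim normal within 0.01 rad, origin about 40 mm below the mouth, pressed with about 18 N. Now I'll release it and back out along the throat.

Request:
play_rows:
  steps:
    - {"delta_pos":[0,0,0],"yaw":0,"jaw":30}
    - {"delta_pos":[0,0,0],"yaw":0,"jaw":30}
    - {"delta_pos":[0,0,-0.05],"yaw":0,"jaw":30}
    - {"delta_pos":[0,0,-0.1],"yaw":0,"jaw":30}
    - {"delta_pos":[0,0,-0.1],"yaw":0,"jaw":80}
    - {"delta_pos":[0,0,-0.1],"yaw":0,"jaw":90}
    - {"delta_pos":[0,0,-0.1],"yaw":0,"jaw":95}
    - {"delta_pos":[0,0,-0.1],"yaw":0,"jaw":95}

```text
clock: 36.65
eef_pos: [498.9, -307.2, 165.2]
tcp_rot: [3.13, 0.518, 1.256]
contact_force: [-0.1, -0.2, 0.4]
opening: 0.949
grasp_force: 0.0
```

Request:
play_rows:
  steps:
    - {"delta_pos":[0,0,0],"yaw":0,"jaw":95}
    - {"delta_pos":[0,0,0],"yaw":0,"jaw":95}
    - {"delta_pos":[0,0,-1],"yaw":0,"jaw":95}
    - {"delta_pos":[0,0,-3],"yaw":0,"jaw":95}
    - {"delta_pos":[0,0,-6],"yaw":0,"jaw":95}
    - {"delta_pos":[0,0,-10],"yaw":0,"jaw":95}
    - {"delta_pos":[0,0,-14],"yaw":0,"jaw":95}
    - {"delta_pos":[0,0,-15],"yaw":0,"jaw":95}

```text
clock: 37.45
eef_pos: [522.6, -234.5, 300.2]
tcp_rot: [3.122, 0.516, 1.254]
contact_force: [-0.3, 0.5, 0.7]
opening: 0.945
grasp_force: 0.0
```

```bash
python3 go.py; python3 - <<'E'
from h import *
im,d=vision.grab_frame("wrist"); c=vision.calibration("wrist"); cv2.imwrite("pics/w5.png",im[:,:,::-1])
np.savez("w2.npz",im=im,d=d,E=c["extrinsics"],K=c["mtx"],k1=c["k1"])
E
python3 - <<'E'
from fit import *
Q=box(200,440,60,330); L=(Q[:,:3]-(T+.8*xt+.9*yt))@M.T
for lo,hi in((26,30),(30,32),(32,34),(34,38),(38,42)):
    m=(L[:,2]>lo)&(L[:,2]<hi)&(np.hypot(L[:,0],L[:,1])<45); q=L[m]; print(lo,m.sum(),q.min(0) if len(q) else 0,q.max(0) if len(q) else 0)
E
```

```text
clock 37.45 cone in throat [14.116  0.599 94.37 ] F throat [ 0.038 -0.431  0.776] open 0.9450265612109359 tilt [-0.094  0.014 -0.995] [ 0.242 -0.03  -0.057]
26 103 [-28.768 -25.016  26.004] [22.758 24.665 29.997]
30 46 [-28.824 -24.956  30.043] [22.467 24.324 31.994]
32 223 [-29.176 -26.489  32.061] [23.415 26.728 33.986]
34 252 [-28.416 -26.445  34.003] [23.961 25.765 36.743]
38 0 0 0
```

View pics/w5.png

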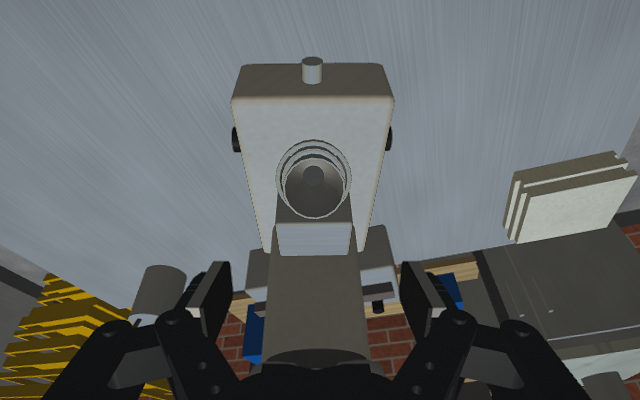

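```bash
python3 - <<'E'
from fit import *
Q=box(200,440,60,330); L=(Q[:,:3]-(T+.8*xt+.9*yt))@M.T
rad=np.hypot(L[:,0]+2.5,L[:,1]); m=(rad>24.5)&(rad<29)&(L[:,2]>29)&(L[:,2]<40); q=L[m]
for _ in range(6):
    A=np.c_[q[:,:2],np.ones(len(q))]; k=np.linalg.lstsq(A,q[:,2],rcond=None)[0]; e=q[:,2]-A@k; q=q[e>-1.0] 
print(k,len(q),q.min(0),q.max(0))
E
```

```text
[ 0.029 -0.001 34.382] 390 [-29.176 -26.489  32.66 ] [23.961 25.864 36.743]
```

```bash
python3 -c "
from rig import r
print(r.sign_off())"
```

```text
the job is handed in; nothing more can be done
None
```

I handed the job in at about 37.5 s. The larger cone is nested in the throat and released, about 0.03 rad off the throat's axis and within about 1 mm of centre. I pressed it home at about 18 N; the small cone, jar and bun were not touched, and the judge's verdict was not shown.

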